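# Close, switch on and start the bench centrifuge

## Task

With the fingertips alone, get the bench centrifuge running: push its ajar lid down until it is fully shut, then tip the rocker on its control box fully over by pressing its raised end (the one away from the robot), and last press the large round key right down and let it spring back. Keep to that order, do not press the small round key or the square key, do not lift the lid, and leave everything else on the bench standing where it is.

Things in the scene. Friction and masses are not known exactly. Their poses are not given: they have to be found in the camera images.
- centrifuge: Fixed bench centrifuge, a white housing 220 x 220 mm and 130 mm high. Origin: centre of its underside, on the bench. Its z is up, its x points from its front (robot side) to its back. The lid is hinged along the back rim, at x = +100 mm, z = 130 mm of this frame, parallel to its y.
- lid (a joint): Lid angle: 0 = fully shut, grows as the lid's front edge rises. It starts ajar at 0.35 to 0.6 and must be pushed down to 0 (counts as shut below 0.03, about 6 mm at the front edge). A stiff hinge holds it wherever it is left; it takes about 1 to 4 N downwards near the front edge to close it.
- lid_press (a point): Point on the top face of the lid (a grey plate 205 x 212 mm, 16 mm thick), on its middle line, 175 mm from the hinge line and 27 mm in from the front edge; moves with the lid. Its z is the lid's outward normal. With the lid shut it lies at x = -75, y = 0, z = 147 mm of the centrifuge's frame. A knob 22 mm across and 20 mm tall stands on the lid 75 mm behind this point; it is not needed.
- console: Fixed white control box of the centrifuge, 160 x 160 mm, 45 mm high; origin at the centre of its underside, z up, x from its front (robot side) to its back. On its top sit four plug-in modules (66 mm square grey plates, 6 mm thick) in a 2 x 2 pattern, 74 mm apart, in any arrangement: rocker, large round key, small round key, square key. All are square with the box.
- rocker (a joint): Power rocker angle: -0.2 = off (its back end stands up), +0.2 = on (its back end is down and its front end stands up). Starts off; counts as on above 0.14. It stays where it is left.
- rocker_press (a point): Point on the top of the rocker's back half, 22 mm from the pivot axis; moves with the rocker. The rocker is a black paddle 60 mm long (along the box's x) and 28 mm wide, a shallow V whose two halves rise outwards. Switching on presses this point straight down about 9 mm, after which the back half is level, 60 mm above the bench; it takes about 2.5 N.
- start (a joint): Travel of the large round key: 0 = up, 0.006 m = fully down; counts as pressed beyond 0.004. Springs back when let go. 2 N to start moving, 5 N fully down.
- start_top (a point): Centre of the top face of the large round start key, black, 36 mm across, standing 14 mm above its module plate (65 mm above the bench); moves down with the key.
- minor (a joint): Travel of the small round key (not to be pressed): 0 = up, 0.006 m = fully down; same spring.
- minor_top (a point): Centre of the top face of the small round key, black, 18 mm across, 14 mm above its module plate.
- square (a joint): Travel of the square key (not to be pressed): 0 = up, 0.006 m = fully down; same spring.
- square_top (a point): Centre of the top face of the square key, black, 28 mm square, 14 mm above its module plate.
- dishes: Loose stack of four round culture dishes, 58 mm across, 58 mm high. Bystander: stays where it is. Origin: centre of its underside.
- rack: Loose white rack of capped sample tubes, 60 x 150 mm, 95 mm high. Bystander: stays where it is. Origin: centre of its underside.
- dropper: Loose amber dropper bottle, 36 mm across, 85 mm high. Bystander: stays where it is. Origin: centre of its underside.
- jar: Loose jar, 70 mm across, 110 mm high. Bystander: stays where it is. Origin: centre of its underside.
- flask: Loose conical glass flask, 82 mm across the foot, 104 mm high. Bystander: stays where it is. Origin: centre of its underside.
- slidebox: Loose flat blue slide box, 80 x 100 x 32 mm. Bystander: stays where it is. Origin: centre of its underside.
- beaker: Loose white beaker, 66 mm across, 80 mm high. Bystander: stays where it is. Origin: centre of its underside.

How it is judged:
By the outcome, as a careful person would: the job done as asked, in the order asked, and still so for the second after the job is handed in, with the robot touching nothing.
It also fails if it takes over 48 s, if anything falls off the work surface, if the arm or the gripper's body presses on something with over 40 N, if the wrist force passes 120 N, or if a joint passes its speed limit or range.

## Robot

A 7-joint arm with a two-finger parallel gripper is mounted at the origin on the work surface. World frame = base frame: x ahead of the robot, y to its left, z up, the work surface at z = 0. Lengths are in m, angles in rad, forces in N, time in s.
With the tool pointing down it reaches from about 0.4 to 0.85 m from the base axis. Payload 10.4 kg.
Tool frame: the origin (TCP) lies at the very end of the fingers, on their centre line; the grasp point (between the pads) lies r.pinch_z behind it (r.pinch_z is the distance from the TCP to the grasp point, in m); z points along the fingers, x is the direction in which the jaws open and shut, and the axes are right-handed (so a half turn about z gives the same grasp; the last joint's range is limited). The gripper opens to 87 mm and grips with 3 to 60 N. Pads are 19 mm wide; open, the fingers measure 117 mm over their backs; the gripper's body (75 mm by 190 mm) begins 51 mm behind the grasp point.
Start: joints at [-1.356, 0.332, -0.065, 1.46, 0.022, 1.35, -0.088], TCP at [0.147, 0.607, 0.223] pointing down, gripper open.
Joint ranges: [-2.6, 2.6], [-0.5, 2.12], [-1.47, 1.34], [0.16, 2.42], [-1.27, 4.41], [0.06, 2.06], [-2.6, 2.6]. Speed limits (rad/s): [2.22, 2.22, 2.79, 2.79, 3.14, 3.14, 3.14].

## Interface

Orientations are given as a unit quaternion [x, y, z, w].
In Python, from bench import r gives the robot as it stands.
- The arm moves only by the tool carry_out, never from a script. Its argument "increments" is text: rows parted by semicolons, each of 7 numbers parted by spaces: the turn, a rotation vector about the tool's x, y, z in degrees, then the shift along the tool's x, y, z in m, then the finger opening in m, from 0 to 0.087. A call has exactly 5 rows; each row is the pose to reach, as a shift and turn from the pose measured when the call began, along the tool's axes at that moment; what a row does not reach only later rows make up. A row lasts 1/8 s, in which the tool goes at most 62.5 mm and 10.7 degrees, less where a joint would pass 70% of its speed; a pose out of reach is approached as far as the arm can. A call with a gripper value outside its range is refused whole. The fingers move at their own pace and stop on an object; "squeeze" is the grip in N (left out, the last holds). Time passes only in rows, so rows that repeat a pose let the fingers close, or fill a call up. It gives the time, the measured TCP pose, the force and the opening at its end, in the units of the state.
- r.read_state(): the state, without advancing time (a new reading comes with each control period).
- r.camera(name): name is "side" or "top" or "wrist"; returns (picture, depth): 420x560x3 uint8, blue, green, red; 420x560 float32, m along the optical axis (not along the pixel's ray), 0 where there is no reading.
- r.camera_model(name): a dict with "K" (3x3 intrinsics, pixels), "extrinsics" (4x4, takes a point from camera to world coordinates). Camera axes: x right, y down, z forward; pixel columns grow to the right and rows downward; lengths in m; the calibration is good to about 2 mm. The wrist camera is an equidistant fisheye: a pixel r from the principal point sees the ray r / f radians off the axis. A picture is of the moment at which its call begins: read the wrist's pose just before it. camera_model takes no time and is no camera call; for the wrist camera it gives the pose at the moment of the call.
- r.close_job(): hands the job in, once; it reports no verdict.
The state is a dict: "time": time; "joint_positions": joint angles; "joint_vel": joint speeds; "joint_torque": joint torques, N m; "ee_pos": TCP position; "eef_rot": TCP orientation; "ft_force": force on the tool from outside, world axes, zero at the start; "torque": the same for the moment, N m; "width": finger opening in m.
Only numpy, scipy, OpenCV 4.12 (cv2) and the standard library are available. Lean on these libraries where they do the work, as an engineer would, in place of code of your own. Each camera call takes 0.05 s, during which the arm holds its last target.

## Working session

There is one attempt and no reset: what is moved stays moved. The work goes in short steps, Python scripts to look and compute and a tool call to move; the robot and the scene stay as the last step left them, time stands still between calls to the robot, and variables do not carry over. Pictures are saved under pics/ and viewed, and the job is handed in when it is done.

Besides the shell and the picture viewer there is one more tool, called as name(argument=value, ...) on one line, values as JSON. carry_out: Moves the arm, as the interface text tells. Its arguments: {"type":"object","properties":{"increments":{"type":"string"},"squeeze":{"type":"number"}},"required":["increments"]}

```bash
ls; mkdir -p pics; python3 - <<'E'
from bench import r
import cv2,numpy as np,pickle
s=r.read_state();print({k:np.round(v,3) for k,v in s.items()}, r.pinch_z)
for n in ['top','side']:
    m=r.camera_model(n);p,d=r.camera(n)
    cv2.imwrite(f'pics/{n}0.png',p);pickle.dump((p,d,m),open(f'{n}0.pkl','wb'))
    print(n,np.round(m['K'],1).tolist(),np.round(m['extrinsics'],3).tolist())
E
```

```text
pics
{'time': np.float64(0.0), 'joint_positions': array([-1.356,  0.333, -0.065,  1.461,  0.022,  1.35 , -0.088]), 'joint_vel': array([-0.   , -0.001, -0.001,  0.001,  0.002, -0.001,  0.001]), 'joint_torque': array([-0.0000e+00, -6.2326e+01,  2.4000e-02, -3.8990e+01, -6.1000e-02,
        4.0000e-02,  0.0000e+00]), 'ee_pos': array([0.147, 0.607, 0.222]), 'eef_rot': array([ 0.786,  0.618, -0.001,  0.   ]), 'ft_force': array([0.05 , 0.304, 0.824]), 'torque': array([-0.019,  0.017, -0.02 ]), 'width': np.float64(0.087)} 0.0187
top [[475.0, 0.0, 274.6], [0.0, 475.0, 216.5], [0.0, 0.0, 1.0]] [[-0.011, -0.988, 0.152, 0.377], [-1.0, 0.012, 0.003, -0.011], [-0.005, -0.152, -0.988, 1.403], [0.0, 0.0, 0.0, 1.0]]
side [[484.8, 0.0, 275.7], [0.0, 484.8, 201.8], [0.0, 0.0, 1.0]] [[0.99, -0.051, 0.13, 0.418], [-0.138, -0.524, 0.84, -1.145], [0.025, -0.85, -0.526, 0.818], [0.0, 0.0, 0.0, 1.0]]
```

View pics/top0.png

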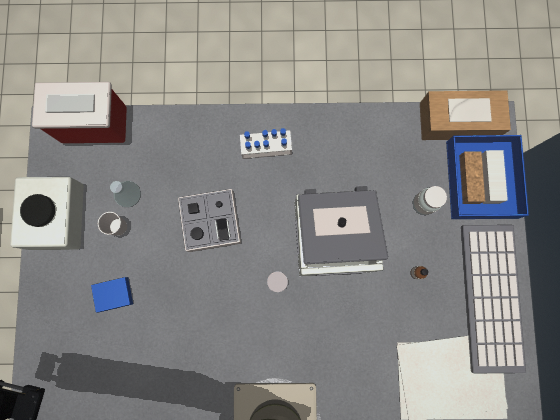

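View pics/side0.png

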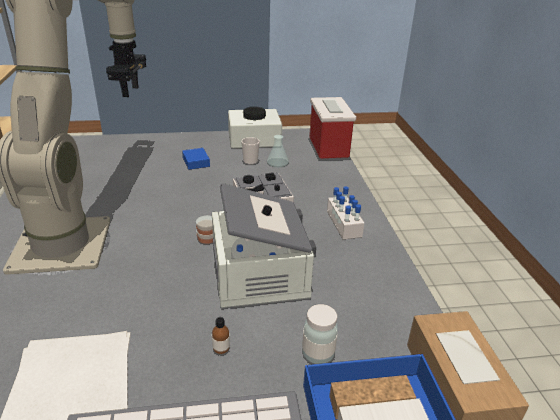

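```bash
cat > h.py <<'E'
import numpy as np,pickle,cv2
def load(n): return pickle.load(open(n+'.pkl','rb'))
def w(n,u,v,z=None):
    p,d,m=load(n);K=m['K'];T=m['extrinsics']
    ray=np.linalg.inv(K)@[u,v,1.]
    if z is None:
        q=ray*d[int(round(v)),int(round(u))]
        return T[:3,:3]@q+T[:3,3]
    dr=T[:3,:3]@ray
    return T[:3,3]+dr*(z-T[2,3])/dr[2]
def cloud(n):
    p,d,m=load(n);K=m['K'];T=m['extrinsics']
    v,u=np.mgrid[:d.shape[0],:d.shape[1]]
    q=np.stack([(u-K[0,2])/K[0,0]*d,(v-K[1,2])/K[1,1]*d,d],-1)
    return q@T[:3,:3].T+T[:3,3]
E
python3 - <<'E'
from h import *
p,d,m=load('top0')
a=cv2.resize(p[180:260,165:255],None,fx=8,fy=8,interpolation=cv2.INTER_CUBIC)
cv2.imwrite('pics/c1.png',a[:600,:800])
a=cv2.resize(p[175:285,285:400],None,fx=5,fy=5,interpolation=cv2.INTER_CUBIC)
cv2.imwrite('pics/c2.png',a[:600,:800])
E
```

```text
(no output)
```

View pics/c1.png

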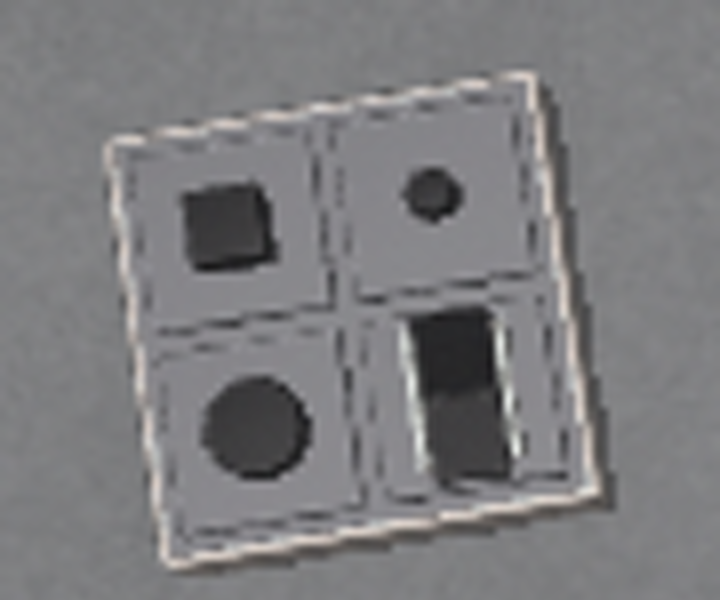

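View pics/c2.png

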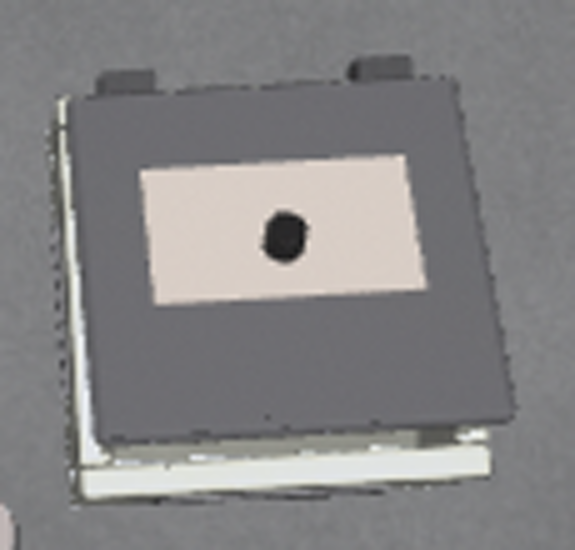

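```bash
python3 - <<'E'
from h import *
f=lambda U,V,s,u0,v0:((U+.5)/s-.5+u0,(V+.5)/s-.5+v0)
C=[w('top0',*f(U,V,8,165,180),z=.045) for U,V in [(108,143),(532,75),(600,492),(168,565)]]
print(np.round(C,4)); c=np.mean(C,0); 
xa=(C[0]+C[1]-C[2]-C[3])[:2]; ya=(C[0]+C[3]-C[1]-C[2])[:2]
print('c',c,[np.linalg.norm(C[i]-C[i-1]) for i in range(4)],np.degrees(np.arctan2(xa[1],xa[0])),np.degrees(np.arctan2(-ya[0],ya[1])))
for n,U,V,z in [('start',257,428,.065),('minor',433,193,.065),('square',226,228,.065),('rock back end far edge',452,312,.066),('rock pivot',460,393,.055)]:
    print(n,np.round(w('top0',*f(U,V,8,165,180),z=z),4), np.round(w('top0',*f(U,V,8,165,180)),4))
P=cloud('top0')
# lid plane fit
cor=[w('top0',*f(U,V,5,285,175)) for U,V in [(80,105),(452,88),(505,412),(108,428),(285,237)]]
print(np.round(cor,4))
reg=[P[195:203,305:375].reshape(-1,3),P[242:257,308:380].reshape(-1,3)]
Q=np.vstack(reg); c=Q.mean(0);n=np.linalg.svd(Q-c)[2][2]; n*=np.sign(n[2])
print('plane',c,n,'tilt',np.arccos(n[2]),'yaw',np.degrees(np.arctan2(-n[1],-n[0])),'res',np.std((Q-c)@n))
fr=[w('top0',*f(U,V,5,285,175),z=.13) for U,V in [(82,490),(490,470),(62,98)]]
print('housing front top edge',np.round(fr,4))
# heights of bystanders
for n,u,v in [('dishes',278,282),('flask',116,187),('beaker',109,223),('jar',434,196),('rack',266,139),('dropper',419,270)]:
    print(n,np.round(w('top0',u,v),3))
E
```

```text
[[0.645  0.2737 0.045 ]
 [0.6684 0.1194 0.045 ]
 [0.5154 0.0946 0.045 ]
 [0.4909 0.2492 0.045 ]]
c [0.57991313 0.18421407 0.045     ] [np.float64(0.15596861955317548), np.float64(0.15609370525552585), np.float64(0.15499948604990266), np.float64(0.1565535859826085)] 9.131070642501154 8.8015033602826
start [0.5375 0.2146 0.065 ] [0.538  0.2153 0.0611]
minor [0.6214 0.1528 0.065 ] [0.6209 0.1525 0.0676]
square [0.6096 0.2267 0.065 ] [0.6093 0.2265 0.0665]
rock back end far edge [0.5781 0.1456 0.066 ] [0.5774 0.145  0.0709]
rock pivot [0.5505 0.1439 0.055 ] [0.5499 0.1433 0.0596]
[[ 0.6249 -0.0774  0.1521]
 [ 0.633  -0.2783  0.1462]
 [ 0.454  -0.2831  0.2142]
 [ 0.4481 -0.0847  0.217 ]
 [ 0.5454 -0.1782  0.2004]]
plane [ 0.52315635 -0.17987216  0.19165587] [ 0.61173152 -0.37468536  0.69670326] tilt 0.8000048053786674 yaw 148.51254416354806 res 0.04601954000092549
housing front top edge [[ 0.4206 -0.0756  0.13  ]
 [ 0.4287 -0.293   0.13  ]
 [ 0.6333 -0.0688  0.13  ]]
dishes [ 0.398 -0.014  0.058]
flask [0.664 0.435 0.107]
beaker [0.577 0.484 0.011]
jar [ 0.627 -0.448  0.112]
rack [0.817 0.016 0.05 ]
dropper [ 0.426 -0.409  0.063]
```

```bash
cat >> h.py <<'E'
from scipy.spatial.transform import Rotation as R
def to(s,p,yaw):
    """tool-x heading yaw deg, pointing down"""
    R0=R.from_quat(s['eef_rot']);a=np.radians(yaw)
    Rt=R.from_matrix(np.array([[np.cos(a),np.sin(a),0],[np.sin(a),-np.cos(a),0],[0,0,-1]]).T)
    print('t',round(float(s['time']),2),'pos',np.round(s['ee_pos'],4),'F',np.round(s['ft_force'],1),'w',round(float(s['width']),4))
    print('rot',np.round(np.degrees((R0.inv()*Rt).as_rotvec()),2),'shift',np.round(R0.inv().apply(np.array(p)-s['ee_pos']),4))
E
cat > go.py <<'E'
import sys
from h import *
from bench import r
a=list(map(float,sys.argv[1:]));to(r.read_state(),a[:3],a[3])
E
python3 go.py 0.36 0.36 0.27 99; python3 go.py 0.46 -0.183 0.25 99
```

```text
t 0.1 pos [0.1471 0.6071 0.2218] F [ 0.1 -0.3  0.5] w 0.0869
rot [-1.000e-02  8.000e-02 -2.262e+01] shift [-0.19    0.2651 -0.0479]
t 0.1 pos [0.1471 0.6071 0.2218] F [ 0.1 -0.3  0.5] w 0.0869
rot [-1.000e-02  8.000e-02 -2.262e+01] shift [-0.6942  0.4902 -0.0272]
```

carry_out(increments="0 0 -4.5 -0.032 0.045 -0.016 0; 0 0 -9 -0.064 0.09 -0.032 0; 0 0 -13.5 -0.096 0.135 -0.048 0; 0 0 -18 -0.128 0.18 -0.048 0; 0 0 -22.6 -0.16 0.225 -0.048 0", squeeze=5)

```text
time: 0.72
ee_pos: [0.3291, 0.397, 0.27]
eef_rot: [0.649, 0.761, -0.001, 0.0]
ft_force: [0.3, 0.6, -0.0]
width: 0.0451
```

```bash
python3 go.py 0.47 0.1 0.26 99;
```

```text
t 0.72 pos [0.3291 0.397  0.27  ] F [ 0.3  0.6 -0. ] w 0.0451
rot [-0.03  0.06  0.12] shift [-0.3156  0.092   0.0103]
```

carry_out(increments="0 0 0 -0.055 0.018 0 0; 0 0 0 -0.11 0.036 0 0; 0 0 0 -0.165 0.054 0 0; 0 0 0 -0.22 0.072 0 0; 0 0 0 -0.275 0.09 0 0")

```text
time: 1.35
ee_pos: [0.462, 0.1379, 0.2702]
eef_rot: [0.649, 0.761, -0.0, 0.0]
ft_force: [-0.0, 0.3, 0.3]
width: 0.0017
```

```bash
python3 go.py 0.462 -0.183 0.25 99;
```

```text
t 1.35 pos [0.462  0.1379 0.2702] F [-0.   0.3  0.3] w 0.0017
rot [-0.02  0.05  0.13] shift [-0.3168 -0.0509  0.0205]
```

carry_out(increments="0 0 0 -0.06 -0.009 0 0; 0 0 0 -0.12 -0.018 0 0; 0 0 0 -0.18 -0.027 0 0; 0 0 0 -0.24 -0.036 0 0; 0 0 0 -0.3 -0.045 0 0")

```text
time: 1.98
ee_pos: [0.4647, -0.1673, 0.2705]
eef_rot: [0.648, 0.761, -0.0, 0.0]
ft_force: [1.0, 0.7, 0.1]
width: 0.0007
```

```bash
python3 - <<'E'
from bench import r
import cv2
from h import *
s=r.read_state(); to(s,[.467,-.183,.147],99)
m=r.camera_model('side');p,d=r.camera('side')
cv2.imwrite('pics/s1.png',p)
p,d=r.camera('wrist');cv2.imwrite('pics/w1.png',p)
E
```

```text
t 1.98 pos [ 0.4647 -0.1673  0.2705] F [1.  0.7 0.1] w 0.0007
rot [0.   0.03 0.15] shift [-0.0158 -0.0002  0.1235]
```

View pics/s1.png

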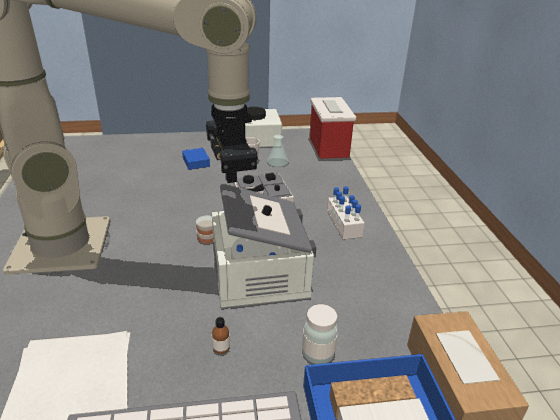

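View pics/w1.png

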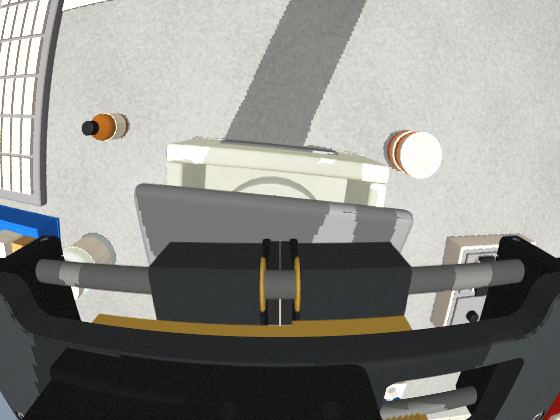

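carry_out(increments="0 0 0 -0.008 0 0.02 0; 0 0 0 -0.016 0 0.04 0; 0 0 0 -0.016 0 0.052 0; 0 0 0 -0.016 0 0.06 0; 0 0 0 -0.016 0 0.068 0")

```text
time: 2.7
ee_pos: [0.4663, -0.1879, 0.2028]
eef_rot: [0.652, 0.758, -0.001, 0.001]
ft_force: [-1.2, -0.1, 1.8]
width: 0.0004
```

carry_out(increments="0 0 0 0 0 0.008 0; 0 0 0 0 0 0.016 0; 0 0 0 0 0 0.024 0; 0 0 0 0 0 0.032 0; 0 0 0 0 0 0.04 0")

```text
time: 3.32
ee_pos: [0.4663, -0.188, 0.1622]
eef_rot: [0.652, 0.758, -0.001, 0.001]
ft_force: [-1.5, -0.0, 1.7]
width: 0.0005
```

```bash
python3 go.py 0.466 -0.183 0.147 99;
```

```text
t 3.33 pos [ 0.4663 -0.188   0.1622] F [-1.5 -0.   1.7] w 0.0005
rot [ 0.    0.16 -0.37] shift [0.005  0.0005 0.0152]
```

carry_out(increments="0 0 0 0 0 0.004 0; 0 0 0 0 0 0.008 0; 0 0 0 0 0 0.011 0; 0 0 0 0 0 0.0135 0; 0 0 0 0 0 0.015 0")

```text
time: 3.95
ee_pos: [0.4663, -0.1881, 0.1473]
eef_rot: [0.652, 0.758, -0.001, 0.001]
ft_force: [-6.7, 0.8, 16.6]
width: 0.0004
```

```bash
python3 go.py 0.466 -0.188 0.147 99;
```

```text
t 3.95 pos [ 0.4663 -0.1881  0.1473] F [-6.7  0.8 16.6] w 0.0004
rot [ 0.    0.15 -0.37] shift [ 0.0001 -0.0003  0.0003]
```

carry_out(increments="0 0 0 0 0 -0.005 0; 0 0 0 0 0 -0.03 0; 0 0 0 0.04 0 -0.07 0; 0 0 0 0.09 0.01 -0.1 0; 0 0 0 0.14 0.02 -0.1 0")

```text
time: 4.58
ee_pos: [0.4663, -0.0449, 0.2497]
eef_rot: [0.652, 0.758, 0.001, 0.003]
ft_force: [1.1, -0.1, -0.0]
width: 0.0006
```

```bash
python3 go.py 0.571 0.1453 0.14 99; python3 - <<'E'
from bench import r
import cv2,pickle
from h import *
m=r.camera_model('side');p,d=r.camera('side');pickle.dump((p,d,m),open('side2.pkl','wb'))
cv2.imwrite('pics/s2.png',p[130:330,150:400].repeat(3,0).repeat(3,1)[:600,:800])
E
```

```text
t 4.58 pos [ 0.4663 -0.0449  0.2497] F [ 1.1 -0.1 -0. ] w 0.0006
rot [ 0.31  0.12 -0.4 ] shift [0.1727 0.1314 0.1101]
```

View pics/s2.png

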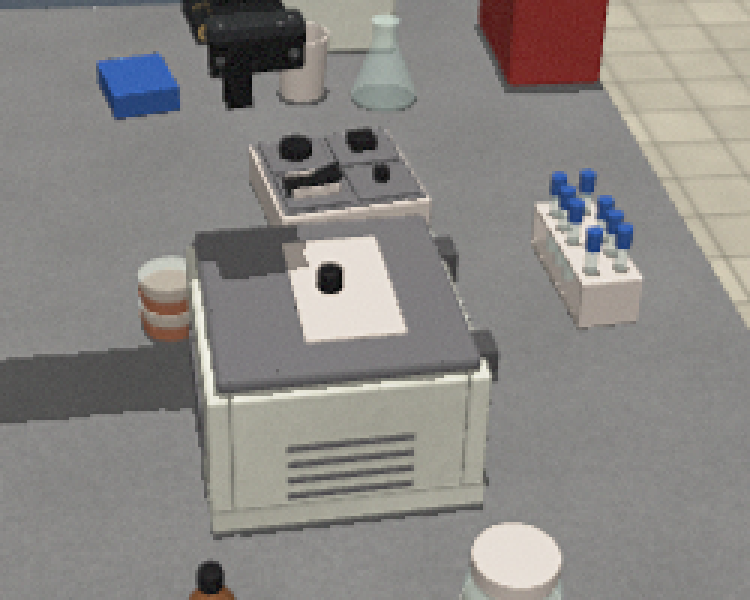

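```bash
python3 - <<'E'
from h import *
P=cloud('side2')
Q=np.vstack([P[v,u] for V,U in [(360,250),(360,440),(270,230),(240,410),(300,440),(250,270)] for v,u in [(130+V//3,150+U//3)]])
print(np.round(Q,4))
A=np.c_[Q[:,:2],np.ones(len(Q))];print(np.linalg.lstsq(A,Q[:,2],rcond=None)[0])
E
```

```text
[[ 0.4597 -0.2687  0.1471]
 [ 0.6029 -0.2776  0.1423]
 [ 0.4502 -0.1463  0.1475]
 [ 0.6051 -0.1154  0.1471]
 [ 0.6157 -0.2037  0.1456]
 [ 0.4871 -0.1158  0.1459]]
[-0.01157706  0.01287713  0.15454317]
```

carry_out(increments="0 0 0 0.04 0.03 0 0; 0 0 0 0.085 0.065 0.02 0; 0 0 0 0.13 0.1 0.05 0; 0 0 0 0.173 0.131 0.08 0; 0.3 0 -0.4 0.173 0.131 0.11 0")

```text
time: 5.25
ee_pos: [0.5688, 0.1588, 0.1366]
eef_rot: [0.644, 0.765, -0.001, -0.001]
ft_force: [-0.3, -1.7, 0.9]
width: 0.0008
```

```bash
python3 go.py 0.571 0.1453 0.085 99; python3 - <<'E'
from bench import r
import cv2,pickle
from h import *
p,d=r.camera('wrist');cv2.imwrite('pics/w3.png',p)
E
```

```text
t 5.25 pos [0.5688 0.1588 0.1366] F [-0.3 -1.7  0.9] w 0.0008
rot [-0.15 -0.01  0.82] shift [-0.0136  0.0001  0.0516]
```

View pics/w3.png

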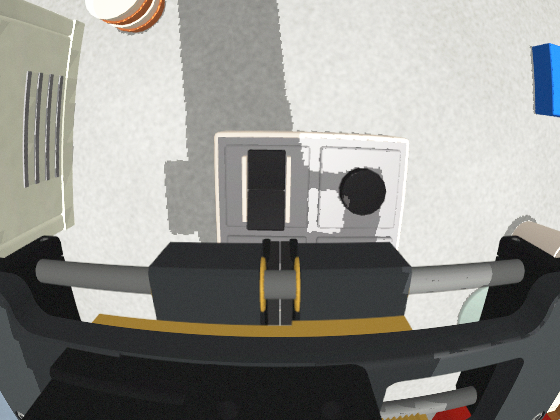

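carry_out(increments="0 0 0.8 -0.0068 0 0 0; 0 0 0.8 -0.0136 0 0.01 0; 0 0 0.8 -0.0136 0 0.025 0; 0 0 0.8 -0.0136 0 0.04 0; 0 0 0.8 -0.0136 0 0.052 0")

```text
time: 5.92
ee_pos: [0.568, 0.142, 0.0796]
eef_rot: [0.65, 0.76, -0.004, -0.002]
ft_force: [0.4, -0.5, 0.2]
width: 0.0
```

```bash
python3 go.py 0.571 0.1453 0.059 99
```

```text
t 5.92 pos [0.568  0.142  0.0796] F [ 0.4 -0.5  0.2] w 0.0
rot [-0.51  0.13 -0.1 ] shift [0.0029 0.0036 0.0206]
```

carry_out(increments="-0.5 0 0 0.003 0.0036 0.003 0; -0.5 0 0 0.003 0.0036 0.009 0; -0.5 0 0 0.003 0.0036 0.014 0; -0.5 0 0 0.003 0.0036 0.018 0; -0.5 0 0 0.003 0.0036 0.021 0")

```text
time: 6.55
ee_pos: [0.5714, 0.1456, 0.0599]
eef_rot: [0.65, 0.76, -0.0, 0.001]
ft_force: [-10.6, -2.3, 33.8]
width: 0.0003
```

```bash
python3 go.py 0.571 0.1453 0.059 99
```

```text
t 6.55 pos [0.5714 0.1456 0.0599] F [-10.6  -2.3  33.8] w 0.0003
rot [ 0.03  0.09 -0.1 ] shift [-0.0002 -0.0004  0.0009]
```

carry_out(increments="0 0 0 0 0 -0.003 0; 0 0 0 0 0 -0.015 0; 0 0 0 0 0 -0.035 0; 0 0 0 0 -0.01 -0.055 0; 0 0 0 0 -0.02 -0.07 0")

```text
time: 7.18
ee_pos: [0.5514, 0.1424, 0.1311]
eef_rot: [0.65, 0.76, -0.0, 0.001]
ft_force: [-0.5, 0.6, 0.2]
width: 0.0004
```

```bash
python3 go.py 0.5375 0.2147 0.085 99; python3 - <<'E'
from bench import r
import cv2,pickle
from h import *
m=r.camera_model('side');p,d=r.camera('side')
cv2.imwrite('pics/s4.png',cv2.resize(p[160:210,220:310],None,fx=8,fy=8,interpolation=2))
p,d=r.camera('wrist');cv2.imwrite('pics/w4.png',p)
E
```

```text
t 7.17 pos [0.5514 0.1424 0.1311] F [-0.5  0.6  0.2] w 0.0004
rot [ 0.05  0.1  -0.12] shift [ 0.0737 -0.0026  0.0459]
```

View pics/s4.png

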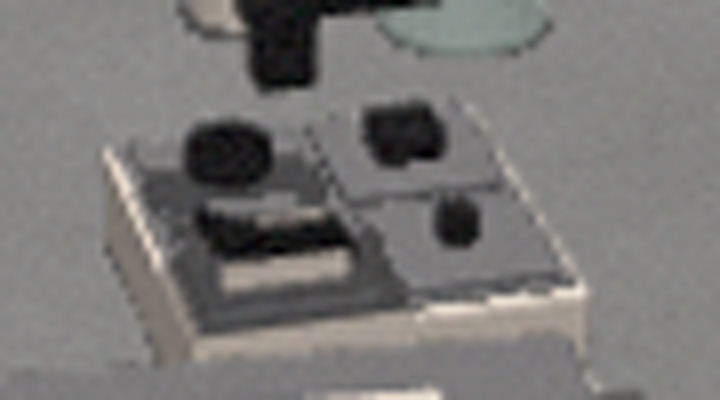

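View pics/w4.png

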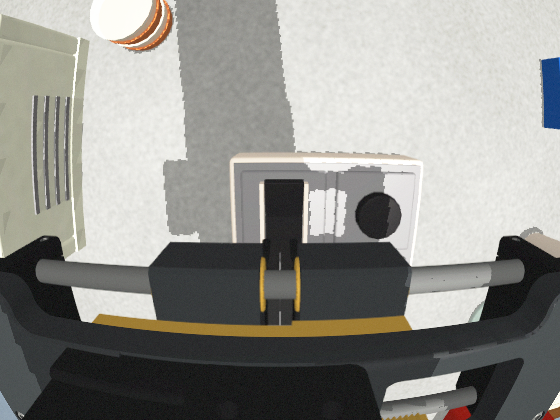

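Side view: the rocker's back half (right, ~340,240) is now level and its front end (left, ~210,215) is up, so it's on. Now the large key.

carry_out(increments="0 0 0 0.025 -0.001 0 0; 0 0 0 0.05 -0.002 0 0; 0 0 0 0.066 -0.0026 0.01 0; 0 0 0 0.0737 -0.0026 0.03 0; 0 0 0 0.0737 -0.0026 0.046 0")

```text
time: 7.9
ee_pos: [0.5375, 0.2152, 0.0839]
eef_rot: [0.65, 0.76, 0.0, 0.001]
ft_force: [-0.2, 0.0, 0.5]
width: 0.0
```

```bash
python3 go.py 0.5375 0.2147 0.059 99
```

```text
t 7.9 pos [0.5375 0.2152 0.0839] F [-0.2  0.   0.5] w 0.0
rot [ 0.08  0.07 -0.06] shift [-0.0005 -0.0001  0.0249]
```

carry_out(increments="0 0 0 0 0 0.008 0; 0 0 0 0 0 0.015 0; 0 0 0 0 0 0.02 0; 0 0 0 0 0 0.0235 0; 0 0 0 0 0 0.0255 0")

```text
time: 8.52
ee_pos: [0.5378, 0.2148, 0.0592]
eef_rot: [0.65, 0.76, 0.0, 0.001]
ft_force: [-8.8, -5.6, 24.2]
width: 0.0004
```

```bash
python3 go.py 0.5375 0.2147 0.059 99
```

```text
t 8.53 pos [0.5378 0.2148 0.0592] F [-8.8 -5.6 24.2] w 0.0004
rot [ 0.09  0.07 -0.09] shift [-0.0001 -0.0003  0.0002]
```

carry_out(increments="0 0 0 0 0 -0.003 0; 0 0 0 0 0 -0.015 0; 0 0 0 0 0 -0.045 0; 0 0 0 0 0 -0.085 0; 0 0 0 0 0 -0.125 0")

```text
time: 9.15
ee_pos: [0.5376, 0.215, 0.1861]
eef_rot: [0.65, 0.76, 0.001, 0.001]
ft_force: [0.0, 0.4, 0.6]
width: 0.0004
```

carry_out(increments="0 0 0 0.02 -0.03 -0.02 0; 0 0 0 0.04 -0.06 -0.04 0; 0 0 0 0.07 -0.09 -0.06 0; 0 0 0 0.09 -0.1 -0.06 0; 0 0 0 0.09 -0.1 -0.06 0")

```text
time: 9.78
ee_pos: [0.4237, 0.2901, 0.2466]
eef_rot: [0.649, 0.761, 0.001, 0.001]
ft_force: [-0.4, 0.1, -1.0]
width: 0.0003
```

```bash
python3 - <<'E'
from bench import r
import cv2,pickle
from h import *
for n in ['top','side']:
    m=r.camera_model(n);p,d=r.camera(n);pickle.dump((p,d,m),open(n+'5.pkl','wb'))
    cv2.imwrite(f'pics/{n}5.png',p)
p=load('side5')[0]
cv2.imwrite('pics/s5.png',cv2.resize(p[155:255,210:320],None,fx=6,fy=6,interpolation=2))
s=r.read_state();print(s['time'],s['ee_pos'],s['ft_force'])
f=lambda U,V,s,u0,v0:((U+.5)/s-.5+u0,(V+.5)/s-.5+v0)
P0,P5=cloud('top0'),cloud('top5')
for n,U,V in [('start',257,428),('minor',433,193),('square',226,228),('rock back',452,340),('rock front',465,450)]:
    u,v=[int(round(x)) for x in f(U,V,8,165,180)]
    print(n,*(np.round(np.median(P[v-1:v+2,u-1:u+2,2]),4) for P in (P0,P5)))
E
```

```text
9.875 [0.42520903 0.28783735 0.24601038] [ 0.62681886 -0.07246201  1.14606085]
start 0.0619 0.064
minor 0.0643 0.0625
square 0.0646 0.0629
rock back 0.0648 0.0598
rock front 0.0569 0.0692
```

View pics/s5.png

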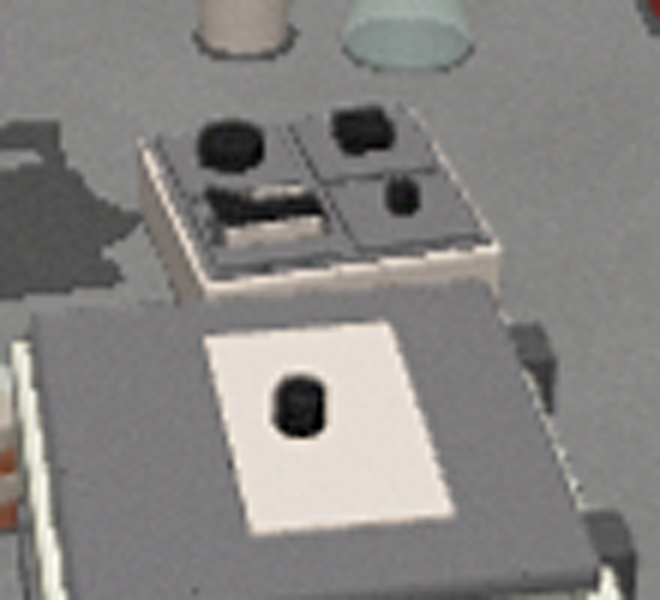

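View pics/top5.png

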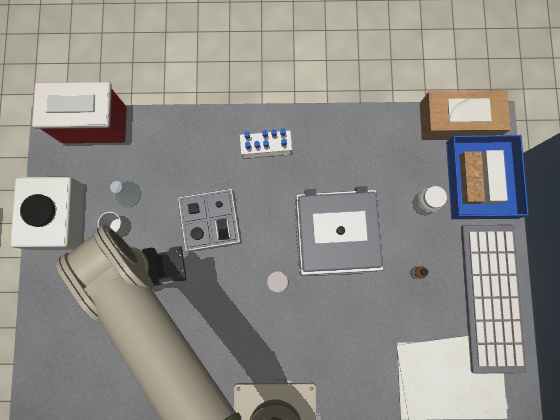

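```bash
python3 -c "
from bench import r
print(r.close_job())"
```

```text
the job is handed in; nothing more can be done
None
```

The centrifuge sequence is done in the order asked, and I handed the job in at about 9.9 s. With closed fingertips I pushed the lid shut, tipped the rocker over by its back end, then pressed the large round key and let it go.

What the last checks showed:
- **Lid:** the press ended at a height of 147 mm against a firm stop at 17 N. The depth image taken just afterwards put its tilt at about 0.01 rad, so it is shut, and no gap shows in the last pictures.
- **Rocker:** its back half is level at 60 mm and its front end is up at 69 mm, so it is on.
- **Large round key:** it was pushed 6 mm down to 59 mm, against a firm stop at 24 N. Afterwards it read 64 mm, back up to within the depth noise.
- **Small round and square keys:** the fingers never went over them. They read about 2 mm lower than before, which is within the depth noise of several mm.
- **Bystanders:** those visible in the last top view stand where they were. The arm covered the slide box and part of the beaker in that view. The arm never went near the slide box, and the beaker's base still showed in the side view.
- **Forces:** the highest upward reading was 34 N, at the fingertips on the rocker; including the sideways part it was about 35 N.

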